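Take the press lever out of its spring clips

TASK

Take the badge press's pull lever, the round bar with a ball on one end, and snap it straight forward, the way the clips open towards the robot, out of its two spring clips. Then lay it down, centred, in the two notches of the empty cradle and let go. Leave the plain bar without a ball in its own clips.

Things in the scene. Friction and masses are not known exactly. Their poses are not given: they have to be found in the camera images.
- lever: Pull lever: level bright steel round bar, 16 mm in diameter, 240 mm long in all, black 30 mm ball on its +y end, 0.15-0.26 kg. Origin: on the bar's axis, midway between its clips (110 mm from the plain end, 115 mm from the ball's centre). Own y: along the bar, to the ball; x starts as the stand's x. Grip from above about the origin: 80 mm of bar between the clips is bare, with 40 mm of air round it.
- lever_stand: The lever's stand, fixed: black base 90 x 150 x 12 mm and two posts, each with a 14 mm wide steel C clip, at own y = -50 and +50 mm. Origin: on the table, below the bar. Clips hold the bar along own y, axis 100 mm up, and reach 16 mm above and below it; posts stand behind (+x), 115 mm high. Mouths face own -x, roughly to the robot: a level pull of 6 to 13 N that way snaps the bar out, clear after 30 mm.
- rod: Plain steel bar, 16 mm in diameter, 170 mm long, no ball, held likewise 100 mm above the table in a second stand just like the lever's. Not wanted: leave it clipped. Origin: its middle; own y axis along the bar.
- cradle: Empty pale wooden cradle, fixed: base 80 x 140 x 10 mm, two V notches (90 degrees, open upwards, 45 mm wide at the top, 59 mm above the table) at own y = -50 and +50 mm, each 12 mm long. Origin: on the table, centre of the base. The bar laid in both notches lies along own y (either way round), its axis 48 mm up, straight over the origin. 88 mm of finger room between the notches.
Mind the look-alikes: they are no part of the job. Leave any pink look-alike of the lever alone.

How it is judged:
By the outcome, as a careful person would: the job done as asked, in the order asked, and still so for the second after the job is handed in, with the robot touching nothing.
It also fails if it takes over 38 s, if anything falls off the work surface, if the arm or the gripper's body presses on something with over 40 N, if the wrist force passes 120 N, or if a joint passes its speed limit or range.

ROBOT

A 6-joint arm with a two-finger parallel gripper is mounted at the origin on the work surface. World frame = base frame: x ahead of the robot, y to its left, z up, the work surface at z = 0. Lengths are in mm, angles in degrees, forces in N, time in s.
With the tool pointing down it reaches from about 325 to 900 mm from the base axis. Payload 6.1 kg.
Tool frame: the origin (TCP) lies at the centre of the arm's flange, where the gripper is bolted on; the fingertips stand manip.tips_ahead ahead of it and the grasp point (between the pads) lies 155 mm ahead of it (manip.tips_ahead is the distance from the TCP to the fingertips, in mm); z points along the fingers, y is the direction in which the jaws open and shut (so a half turn about z gives the same grasp; the last joint's range is limited). The gripper opens to 85 mm and grips with 20 to 120 N. Pads are 22 mm wide; open, the fingers measure 114 mm over their backs; the gripper's body (76 mm by 85 mm) begins 54 mm behind the grasp point. The pads swing forward as they close: fully open they stand 13 mm farther back than shut.
Start: joints at [68.463, 12.628, 87.462, -0, 79.91, -7.225], TCP at [154.506, 605.595, 404.7] pointing down, gripper open.
Joint ranges: [-170.65, 170.65], [-52.31, 119.04], [5.05, 147.46], [-71.25, 251.25], [11.57, 151.72], [-153.62, 153.62]. Speed limits (degrees/s): [147.25, 147.25, 172.46, 180, 180, 180].

INTERFACE

Orientations are given as a 3x3 rotation matrix whose columns are the frame's x, y, z axes.
In Python, from cell import manip gives the robot as it stands.
- The arm moves only by the tool carry_out, never from a script. Its arguments are lists of equal length, an entry for each row: "jaw": the finger opening in mm, from 0 to 85.4; "translation": the shift along the tool's x, y, z in mm, a list of three; "twist": the turn about the tool's z in rad. A call has 1 to 20 rows; each row shifts and turns the commanded pose from where the row before left it, along the tool's axes as they then stand; what a row does not reach is not made up. A row lasts 1/8 s, in which the tool goes at most 62.5 mm and 10.7 degrees, less where a joint would pass 70% of its speed; a pose out of reach is approached as far as the arm can. A call with a gripper value outside its range is refused whole. The fingers move at their own pace and stop on an object; "grip_force" is the grip in N (left out, the last holds). Time passes only in rows, so rows that do not move let the fingers close. It gives the time, the measured TCP pose, the force and the opening at its end, in the units of the state.
- manip.state(): the state, without advancing time (a new reading comes with each control period).
- manip.capture(name): name is "scene" or "top" or "wrist"; returns the picture (400x640x3 uint8, blue, green, red); there is no depth.
- manip.get_calibration(name): a dict with "camera_matrix" (3x3 intrinsics, pixels), "extrinsics" (4x4, takes a point from camera to world coordinates); the wrist camera has in their place "hand_eye" (4x4, takes a point from camera to tool coordinates, whose origin is the TCP and whose axes are the flange's). Camera axes: x right, y up, looking along -z (the intrinsics and any distortion apply to the point x, -y, -z); pixel columns grow to the right and rows downward; lengths in mm; the calibration is good to about 2 mm. A picture is of the moment at which its call begins: read the wrist's pose just before it. get_calibration takes no time and is no camera call.
- manip.job_done(): hands the job in, once; it reports no verdict.
Trained networks look in the newest picture that a camera, given by its name, has taken for a name from the list of things; names that differ only in an ending like _2 or _b are one class to them, and where a whole thing is asked for, a point or a joint stands for the part that bears it (a point fixed in the world has none). Each returns a list of dicts, best first, with "conf" (0 to 1); they miss things now and then, are a little off and sometimes report something else, mostly with a low value. They report only what shows in the picture. A call takes as long as a camera call. They do not tell look-alikes from the thing itself.
- manip.search_frame(target, camera): "box" ([centre column, centre row, width, height] in pixels, round what is visible of it).
The state is a dict: "time": time; "q": joint angles; "qvel": joint speeds; "tau": joint torques, N m; "tcp_pos": TCP position; "orientation": TCP orientation; "contact_force": force on the tool from outside, world axes, zero at the start; "moment": the same for the moment, N m; "finger_gap": finger opening in mm.
Only numpy, scipy, OpenCV 4.12 (cv2) and the standard library are available. Lean on these libraries where they do the work, as an engineer would, in place of code of your own. Each camera call takes 0.05 s, during which the arm holds its last target.

## Working session

There is one attempt and no reset: what is moved stays moved. The work goes in short steps, Python scripts to look and compute and a tool call to move; the robot and the scene stay as the last step left them, time stands still between calls to the robot, and variables do not carry over. Pictures are saved under pics/ and viewed, and the job is handed in when it is done.

Besides the shell and the picture viewer there is one more tool, called after "Call:" as name(argument=value, ...), one argument or row to a line, values as JSON. carry_out: Moves the arm, as the interface text tells. Its arguments: {"type":"object","properties":{"jaw":{"type":"array"},"translation":{"type":"array"},"twist":{"type":"array"},"grip_force":{"type":"number"}},"required":["jaw","translation","twist"]}

```bash
ls; mkdir -p pics
python3 - <<'E'
from cell import manip
import cv2,numpy as np
np.set_printoptions(precision=4,suppress=True)
print(manip.tips_ahead, manip.state())
for n in("scene","top","wrist"):
    im=manip.capture(n); cv2.imwrite(f"pics/{n}0.png",im)
    print(n,manip.get_calibration(n))
    for t in("lever","lever_stand","cradle","rod"):
        if n!="wrist": print(t,[(np.round(d["box"]),round(d["conf"],2)) for d in manip.search_frame(t,n)])
E
```

```text
pics
173.4 {'time': 0.0, 'q': array([68.4651, 12.6766, 87.5257,  0.0005, 79.9105, -7.2258]), 'qvel': array([ 0.0543, -0.0084, -0.0022, -0.0148, -0.0051,  0.0104]), 'tau': array([ -0.0009, -49.6917, -38.9385,  -0.0004,   0.0116,   0.    ]), 'tcp_pos': array([154.3827, 605.3562, 403.5849]), 'orientation': array([[-0.969 ,  0.2472, -0.0007],
       [ 0.2472,  0.969 , -0.0018],
       [ 0.0003, -0.002 , -1.    ]]), 'contact_force': array([-0.6191,  0.5496, -0.7749]), 'moment': array([ 0.0358, -0.0187,  0.0128]), 'finger_gap': 85.46340863076581}
scene {'camera_matrix': array([[422.6974,   0.    , 311.6703],
       [  0.    , 422.6974, 199.0892],
       [  0.    ,   0.    ,   1.    ]]), 'extrinsics': array([[  -0.195 ,   -0.7653,    0.6134, 1017.3916],
       [   0.9808,   -0.1506,    0.1239,  140.764 ],
       [  -0.0024,    0.6258,    0.78  ,  810.9531],
       [   0.    ,    0.    ,    0.    ,    1.    ]])}
lever [(array([196., 240., 101.,  51.]), 0.97), (array([409., 173.,  88.,  44.]), 0.6)]
lever_stand [(array([198., 255.,  78.,  76.]), 0.63), (array([198., 237., 105.,  50.]), 0.24)]
[... 339 characters left out ...]
0297,   32.8902],
       [   0.0321,    0.0867,    0.9957, 1292.1437],
       [   0.    ,    0.    ,    0.    ,    1.    ]])}
lever [(array([391., 138.,  98.,  28.]), 0.84), (array([222., 276.,  92.,  41.]), 0.82)]
lever_stand [(array([391., 146.,  66.,  44.]), 0.56)]
cradle [(array([300., 198.,  61.,  49.]), 0.57)]
rod [(array([236., 140.,  70.,  16.]), 0.72)]
wrist {'camera_matrix': array([[331.1128,   0.    , 320.3329],
       [  0.    , 331.1128, 195.3998],
       [  0.    ,   0.    ,   1.    ]]), 'hand_eye': array([[-0.0003,  0.9485,  0.3169, 81.0769],
       [ 1.    , -0.    ,  0.001 , -0.933 ],
       [ 0.001 ,  0.3169, -0.9485, 30.6608],
       [ 0.    ,  0.    ,  0.    ,  1.    ]])}
```

View pics/top0.png

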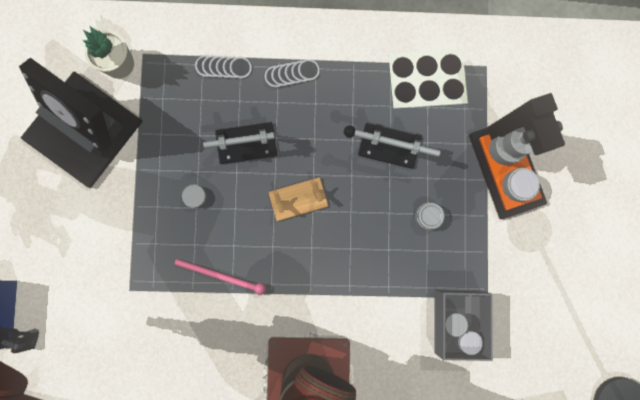

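View pics/scene0.png

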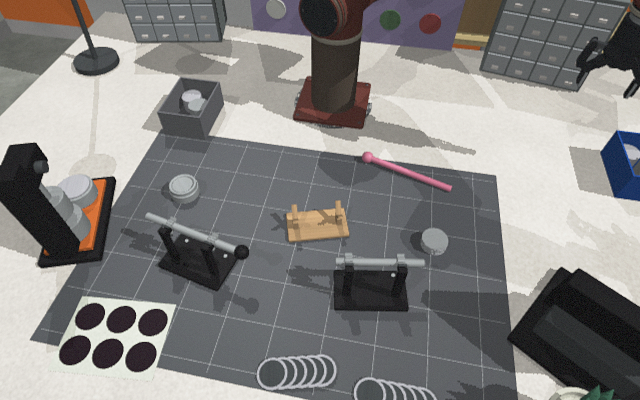

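Run:
```python
import cv2,numpy as np
t=cv2.imread("pics/top0.png");
cv2.imwrite("pics/z1.png",cv2.resize(t[100:230,260:460],None,fx=4,fy=4,interpolation=2))
s=cv2.imread("pics/scene0.png")
cv2.imwrite("pics/z2.png",cv2.resize(s[190:310,130:330],None,fx=4,fy=4,interpolation=2))
```

```text
(no output)
```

View pics/z1.png

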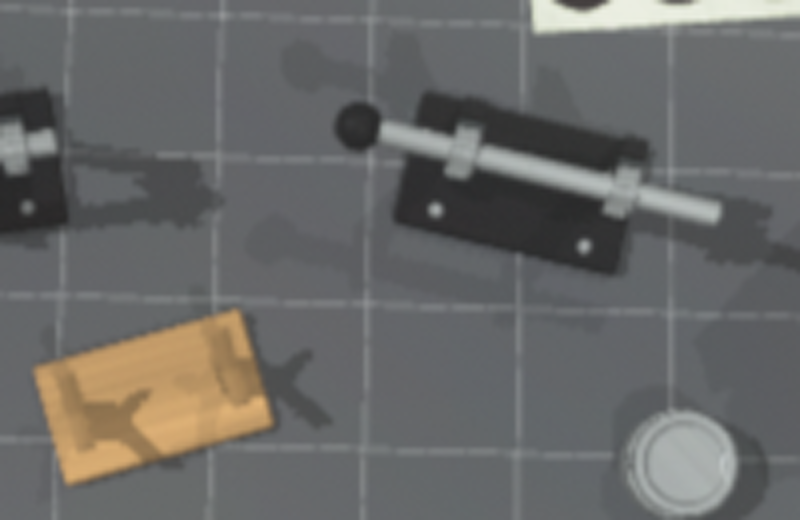

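View pics/z2.png

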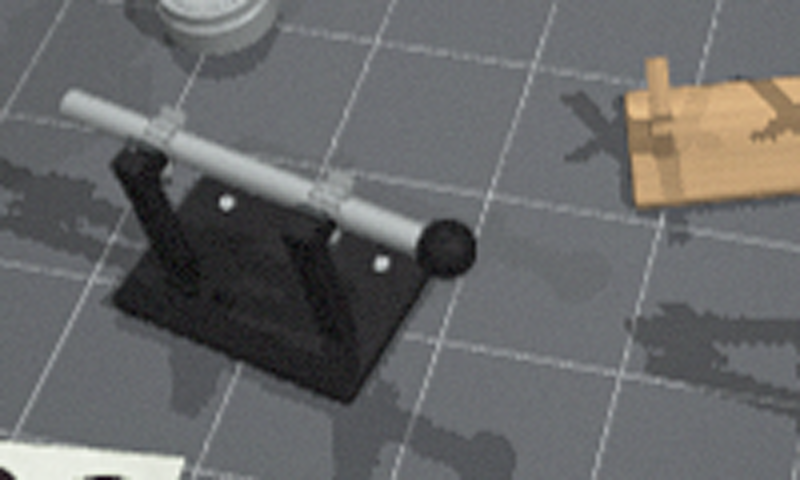

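```bash
cat > h.py <<'E'
import numpy as np,cv2
from cell import manip
from scipy.optimize import least_squares
C={n:manip.get_calibration(n) for n in("scene","top","wrist")}
F=np.diag([1.,-1,-1])
def proj(n,P,E=None):
    E=C[n]["extrinsics"] if E is None else E
    p=(np.asarray(P,float)-E[:3,3])@E[:3,:3]@F; p=p@C[n]["camera_matrix"].T
    return p[:,:2]/p[:,2:]
def wristE(st):
    T=np.eye(4);T[:3,:3]=st["orientation"];T[:3,3]=st["tcp_pos"];return T@C["wrist"]["hand_eye"]
def place(p,pts):
    c,s=np.cos(p[2]),np.sin(p[2]);pts=np.asarray(pts,float)
    return pts@np.array([[c,s,0],[-s,c,0],[0,0,1]])+[p[0],p[1],0]
def fit(obs,p0):
    # obs: list of (cam,E,local pts,pixels)
    f=lambda p:np.concatenate([(proj(n,place(p,L),E)-np.asarray(U)).ravel() for n,E,L,U in obs])
    r=least_squares(f,p0,loss="soft_l1");return r.x,r.fun
E
python3 - <<'E'
from h import *
z=lambda o,U:np.array(o)+(np.array(U)+.5)/4-.5
lev=[[0,115,100],[0,-110,100]]
T=z([260,100],[[358,126],[720,212]]);S=z([130,190],[[446,247],[70,103]])
for o in([("top",None,lev,T)],[("scene",None,lev,S)],[("top",None,lev,T),("scene",None,lev,S)]):
    p,r=fit(o,[500,-150,-.2]);print(p[:2],np.degrees(p[2]),r)
cr=[[40,70,10],[40,-70,10],[-40,-70,10],[-40,70,10]]
T=z([260,100],[[35,368],[240,310],[274,424],[67,485]])
p,r=fit([("top",None,cr,T)],[350,30,.2]);print(p[:2],np.degrees(p[2]),r)
s=cv2.imread("pics/scene0.png")
cv2.imwrite("pics/z3.png",cv2.resize(s[190:260,270:370],None,fx=8,fy=8,interpolation=2))
E
```

```text
[ 592.08769927 -195.63723837] -11.67937283573817 [ 0.46500984  0.0980772  -0.4697392  -0.09110014]
[ 590.26196314 -194.55976422] -371.97840314858115 [ 0.127729    0.07897874 -0.13661024 -0.11388694]
[ 591.0385998  -194.83259157] -371.8477142161053 [ 0.15816841  0.37787013 -0.82555471  0.44937111 -0.05808017  0.28347158
 -0.49314243  0.24716505]
[455.03722994  37.72707088] 17.797345217058446 [-0.57744722 -0.20310981  0.19088303 -0.57529182  0.40201105  0.4320025
 -0.0551684   0.30075965]
```

View pics/z3.png

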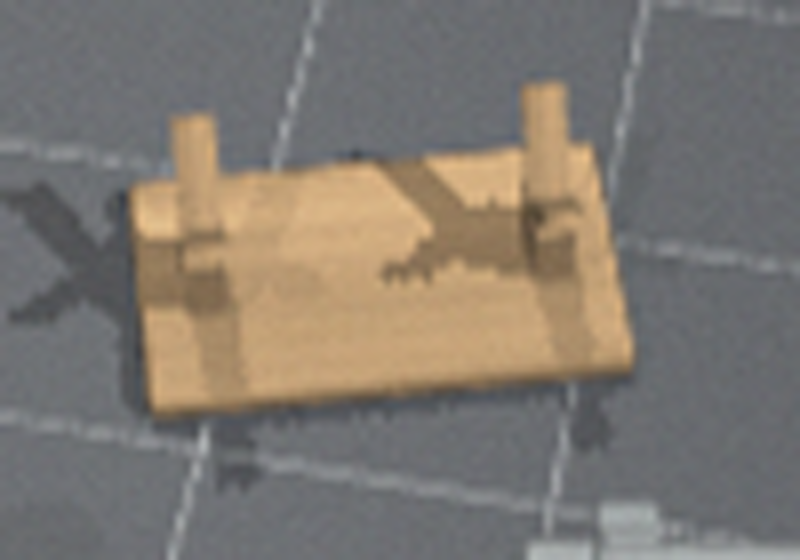

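Call:
carry_out(
  jaw=[85, 85, 85, 85, 85, 85, 85, 85, 85, 85, 85, 85],
  translation=[
    [-36, -40, 0],
    [-36, -40, 0],
    [-36, -40, 0],
    [-36, -40, 0],
    [-36, -40, 0],
    [-36, -40, 0],
    [-36, -40, 0],
    [-36, -40, 0],
    [-36, -40, 0],
    [-36, -40, 0],
    [-36, -40, 0],
    [-35, -35, 0],
  ],
  twist=[0, 0, 0, 0, 0, 0, 0, 0, 0, 0, 0, 0],
  grip_force=40,
)

```text
time: 2.05
tcp_pos: [455.2, 36.9, 405.1]
orientation: [[-0.969, 0.248, 0.001], [0.248, 0.969, -0.0], [-0.001, 0.0, -1.0]]
contact_force: [0.7, 0.9, 0.3]
finger_gap: 84.8
```

Run:
```python
from h import *
st=manip.state();im=manip.capture("wrist");cv2.imwrite("pics/w1.png",im)
np.save("st1.npy",wristE(st));print(st["tcp_pos"],st["q"],manip.tips_ahead,st["time"])
```

```text
[455.23025306  36.91003812 405.13919085] [-5.27633768e+00 -1.11878149e+01  1.11461145e+02  5.92368625e-03
  7.96574236e+01 -8.09176971e+01] 173.4 2.05
```

View pics/w1.png

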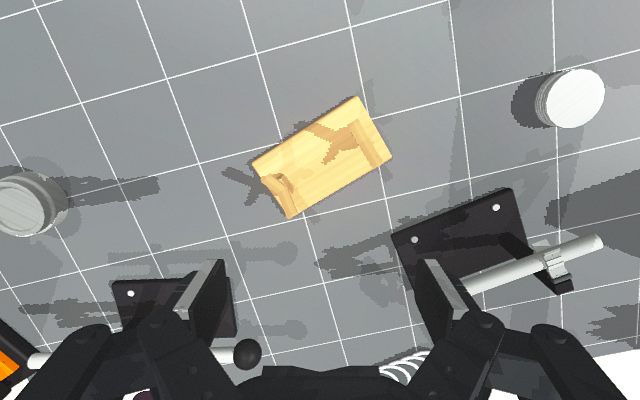

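Run:
```python
import cv2
s=cv2.imread("pics/w1.png")
cv2.imwrite("pics/z4.png",cv2.resize(s[90:225,240:400],None,fx=4,fy=4,interpolation=2))
```

```text
(no output)
```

View pics/z4.png

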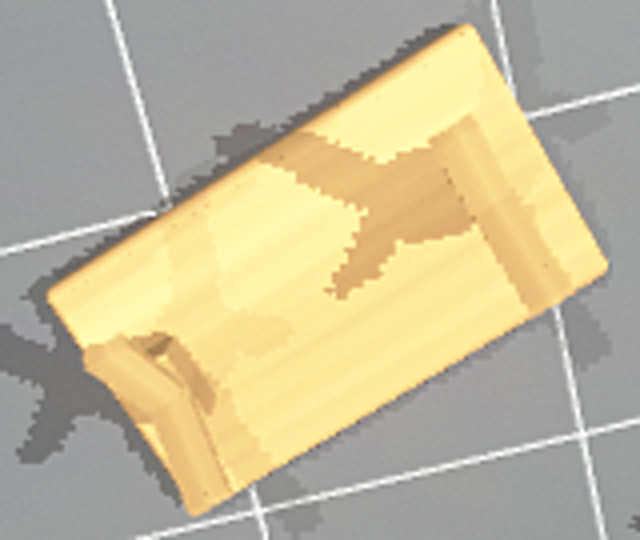

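Run:
```python
from h import *
E=np.load("st1.npy")
cr=[[-40,-70,10],[40,-70,10],[40,70,10],[-40,70,10]]
W=np.array([240,90])+(np.array([[50,302],[190,515],[606,266],[470,28]])+.5)/4-.5
T=np.array([260,100])+(np.array([[67,485],[35,368],[240,310],[274,424]])+.5)/4-.5
T=np.array([260,100])+(np.array([[274,424],[240,310],[35,368],[67,485]])+.5)/4-.5 # reorder
S=np.array([270,190])+(np.array([[133,185],[155,405],[632,367],[592,145]])+.5)/8-.5
w=("wrist",E,cr,W);t=("top",None,cr,T);s=("scene",None,cr,S)
for o in([w],[t],[s],[w,t,s]):
    p,r=fit(o,[455,38,.3]);print(p[:2],np.degrees(p[2]),np.round(r,1))
pt=proj("wrist",place(p,[[a,b,59] for a in(-22.5,22.5) for b in(-56,-44,44,56)]),E);print(((pt-[240,90])*4).round())
```

```text
[455.88683678  35.45912441] 17.4873709439815 [-3.4 -1.1  1.   1.5  1.2  2.7 -0.5 -1.2]
[455.03722987  37.72707078] 17.797344806806446 [ 0.4  0.4  0.2 -0.6 -0.6 -0.2 -0.1  0.3]
[456.6431518  39.6416689] 17.075628734207854 [-0.5 -0.3 -1.   0.5  0.9 -0.1  0.6 -0.1]
[455.65692221  37.13967687] 17.877954579031783 [-2.  -1.2  2.7  1.2  2.6  1.7  0.6 -2.1  0.6  0.2  0.4 -0.8 -0.4 -0.4
  0.2  0.1 -1.6 -0.4 -1.7  0.2  0.  -1.1 -0.7 -0.9]
[[ 88. 370.]
 [128. 345.]
 [435. 152.]
 [479. 124.]
 [190. 512.]
 [229. 489.]
 [529. 310.]
 [572. 284.]]
```

Run:
```python
from h import *
E=np.load("st1.npy")
cr=[[-40,-70,10],[40,70,10],[-40,70,10],[-22.5,-56,59],[22.5,-56,59],[22.5,-44,59],[22.5,44,59],[22.5,56,59],[-22.5,56,59],[-22.5,44,59]]
Z=np.array([[50,302],[606,266],[470,28],[85,355],[192,515],[232,490],[530,312],[572,290],[478,116],[440,140]])
W=np.array([240,90])+(Z+.5)/4-.5
for s in(slice(0,3),slice(3,10),slice(0,10)):
    p,r=fit([("wrist",E,cr[s],W[s])],[455,38,.3]);print(p[:2],np.degrees(p[2]),np.round(r,1))
```

```text
[456.36248516  37.2396623 ] 18.669641955729947 [-1.6  0.4  2.8  1.3 -0.1 -1.9]
[454.80230111  37.25226269] 17.68088620224225 [ 0.9  3.  -0.5 -1.3 -0.8 -0.8  0.1 -0.9  0.4 -1.8  0.7  1.6 -0.8  2.5]
[455.34978824  37.08070302] 18.204132196184787 [-2.1 -1.   2.5  1.   0.1 -2.6  1.   4.1 -0.1 -0.5 -0.4 -0.1 -0.  -0.8
  0.2 -1.8  0.2  1.9 -1.3  2.9]
```

Call:
carry_out(
  jaw=[85, 85, 85, 85, 85, 85, 85, 85, 85, 85, 85, 85, 85, 85, 85],
  translation=[
    [-38, -38, 0],
    [-38, -38, 0],
    [-38, -38, 0],
    [-38, -38, 0],
    [-38, -38, 0],
    [0, 0, 0],
    [0, 0, 0],
    [0, 0, 0],
    [0, 0, 0],
    [0, 0, 0],
    [0, 0, 0],
    [0, 0, 0],
    [0, 0, 0],
    [0, 0, 0],
    [0, 0, 0],
  ],
  twist=[0, 0, 0, 0, 0, 0.17, 0.17, 0.17, 0.17, 0.17, 0.17, 0.17, 0.17, 0.17, 0],
)

```text
time: 3.98
tcp_pos: [591.9, -192.0, 404.7]
orientation: [[0.206, 0.979, -0.0], [0.979, -0.206, 0.0], [0.0, -0.0, -1.0]]
contact_force: [1.2, -0.5, 1.3]
finger_gap: 85.1
```

Run:
```python
from h import *
st=manip.state();im=manip.capture("wrist");cv2.imwrite("pics/w2.png",im)
np.save("st2.npy",wristE(st));print(st["tcp_pos"],st["q"],st["orientation"],st["time"])
```

```text
[ 591.86181913 -192.02911695  404.74049551] [-2.52329098e+01  1.22529677e+01  8.78953570e+01  1.42084468e-03
  7.98524145e+01 -1.33507491e+01] [[ 2.05903788e-01  9.78572241e-01 -1.26339777e-06]
 [ 9.78572240e-01 -2.05903788e-01  2.75807796e-05]
 [ 2.67296469e-05 -6.91531297e-06 -1.00000000e+00]] 3.975
```

View pics/w2.png

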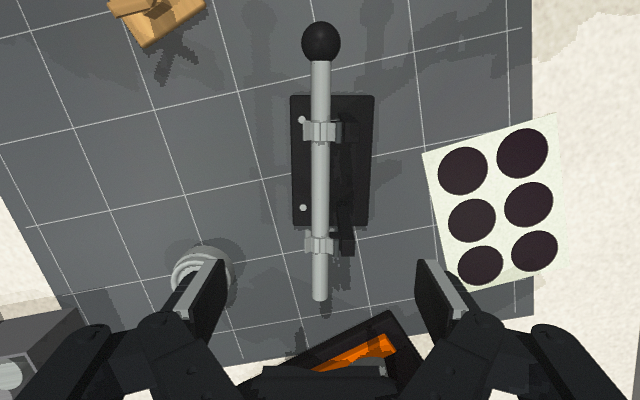

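Run:
```python
from h import *
E=np.load("st2.npy")
s=cv2.imread("pics/w2.png");g=s[:,:,1].astype(int)
for r in (75,95,115,160,190,220,265,285): print(r,g[r,300:342:1])
L=[[0,115,100],[0,-110,108]]
p,r=fit([("wrist",E,L,[[320.8,42.],[319.5,300.5]])],[591,-195,-.2]);print(p[:2],np.degrees(p[2]),r)
print(proj("wrist",place(p,[[0,50,100],[0,-50,100],[0,0,100]]),E))
```

```text
75 [108 109 108 114 122 152 150 170 186 179 130 107 133 143 155 167 172 172
 173 179 181 179 178 175 173 169 164 154 143 130 105  98 108 107 107 107
 106 107 106 106 106 107]
95 [ 30  30  28  29  35  29  28  32  29  32  54 110 136 146 156 168 170 173
 176 180 182 180 177 173 173 166 158 147 137 127  91  33  41  40  39  39
  41  40  38  38  41  39]
115 [ 49  67  65  50  30  42  42  41  45  40  53 108 138 144 157 167 172 176
 180 182 184 179 177 174 169 165 158 141 118 107  56  34  39  39  40  41
  39  35  24  27  25  34]
160 [ 42  39  41  42  42  43  37  39  41  37  46  92 138 145 162 169 176 179
 183 185 183 181 173 171 168 162 148 136 124  91  36  29  34  30  38  38
  40  37  39  34  32  31]
190 [ 38  38  38  36  37  36  41  37  37  38  41  89 140 148 162 172 178 182
 187 186 187 180 174 168 167 158 144 134 116  63  28  35  34  31  33  31
  30  31  33  34  33  31]
220 [ 43  44  41  41  40  41  41  41  40  38  42  78 137 152 162 172 178 185
 187 190 185 179 172 168 163 154 138 126 104  38  35  36  35  36  37  42
  40  26  26  30  29  27]
265 [ 98 101  98  99 101  99 100  99 101  99  99  98 134 148 164 177 181 185
 186 187 186 175 173 165 157 146 132 115  79  71  74  74  72  74  71  72
  73  75 103  97  70  70]
285 [ 94  94  91  92  93  93  91  90  91  93  89  90 126 153 162 173 179 181
 183 184 183 172 169 161 153 142 125 106  67  68  73  73  70  70  68  70
  70  72  70  73  98  71]
[ 591.14804526 -195.94560788] -12.190999293462525 [ 0.00061688 -0.11174792 -0.00078812  0.18333224]
[[320.36110928 128.9389073 ]
 [319.80211708 239.65516844]
 [320.06612273 187.36513898]]
```

Call:
carry_out(
  jaw=[85, 85, 85, 60, 60, 10, 10, 10, 10, 10, 10, 10],
  translation=[
    [-3.7, 0, 50],
    [0, 0, 50],
    [0, 0, 40],
    [0, 0, 10],
    [0, 0, 0],
    [0, 0, 0],
    [0, 0, 0],
    [0, 0, 0],
    [0, 0, 0],
    [0, 0, 0],
    [0, 0, 0],
    [0, 0, 0],
  ],
  twist=[0, 0, 0, 0, 0, 0, 0, 0, 0, 0, 0, 0],
  grip_force=80,
)

```text
time: 5.52
tcp_pos: [590.7, -196.0, 256.4]
orientation: [[0.207, 0.978, -0.001], [0.978, -0.207, -0.0], [-0.0, -0.001, -1.0]]
contact_force: [-7.6, 2.0, 7.8]
finger_gap: 13.5
```

Run:
```python
from h import *
st=manip.state();im=manip.capture("wrist");cv2.imwrite("pics/w3.png",im)
for k in("tcp_pos","contact_force","moment","finger_gap","time"):print(k,st[k])
```

```text
tcp_pos [ 590.69296546 -195.98434634  256.41578793]
contact_force [-7.59736725  2.01911449  7.77137098]
moment [ 0.19755655  1.09034822 -0.00164946]
finger_gap 13.489195331958795
time 5.525
```

View pics/w3.png

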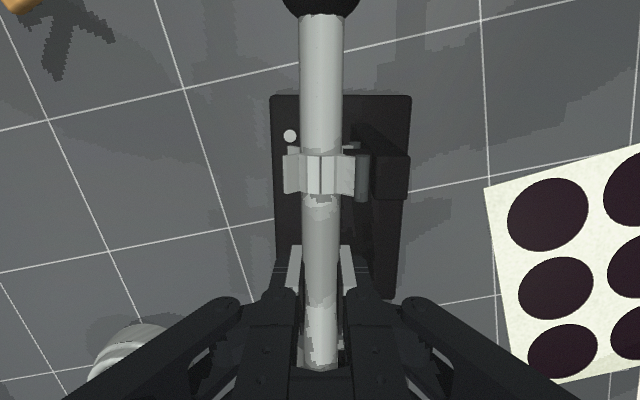

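Call:
carry_out(
  jaw=[10, 10, 10, 10, 10, 10, 10, 10, 10],
  translation=[
    [0, -3, -1],
    [0, -6, 0],
    [0, -8, 0],
    [0, -8, 0],
    [0, -8, 0],
    [0, -8, 0],
    [0, -8, 0],
    [0, -8, 0],
    [0, 0, 0],
  ],
  twist=[0, 0, 0, 0, 0, 0, 0, 0, 0],
  grip_force=80,
)

```text
time: 6.7
tcp_pos: [534.8, -183.9, 255.6]
orientation: [[0.208, 0.978, -0.0], [0.978, -0.208, 0.0], [0.0, -0.0, -1.0]]
contact_force: [-0.5, 0.6, -2.7]
finger_gap: 13.6
```

Run:
```python
from h import *
st=manip.state();im=manip.capture("wrist");cv2.imwrite("pics/w4.png",im);np.save("st4.npy",wristE(st))
for k in("tcp_pos","contact_force","moment","finger_gap","time"):print(k,st[k])
```

```text
tcp_pos [ 534.75034485 -183.90063485  255.62646357]
contact_force [-0.51364925  0.62322307 -2.67772725]
moment [-0.06573222 -0.01296856 -0.00104317]
finger_gap 13.600011213447864
time 6.7
```

View pics/w4.png

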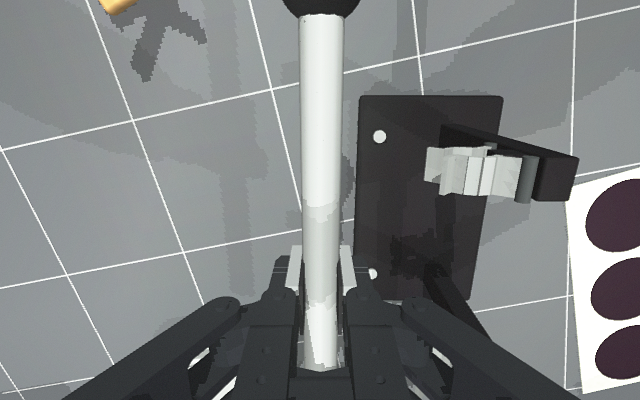

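Call:
carry_out(
  jaw=[10, 10, 10, 10, 10, 10, 10, 10, 10, 10, 10, 10],
  translation=[
    [0, 0, -40],
    [0, 0, -40],
    [0, 0, 0],
    [0, 0, 0],
    [0, 0, 0],
    [0, 0, 0],
    [46.9, -1.5, 0],
    [46.9, -1.5, 0],
    [46.9, -1.5, 0],
    [46.9, -1.5, 0],
    [46.9, -1.5, 0],
    [0, 0, 0],
  ],
  twist=[0, 0, -0.13, -0.13, -0.13, -0.13, 0, 0, 0, 0, 0, 0],
  grip_force=80,
)

```text
time: 8.25
tcp_pos: [455.6, 39.3, 335.8]
orientation: [[-0.31, 0.951, 0.0], [0.951, 0.31, 0.001], [0.001, 0.0, -1.0]]
contact_force: [-0.0, -0.1, -2.3]
finger_gap: 13.7
```

Run:
```python
from h import *
st=manip.state();np.save("st5.npy",wristE(st))
for n in("wrist","scene","top"): cv2.imwrite(f"pics/{n}5.png",manip.capture(n))
for k in("tcp_pos","orientation","contact_force","finger_gap","time"):print(k,st[k])
s=cv2.imread("pics/scene5.png");cv2.imwrite("pics/z5.png",cv2.resize(s[100:250,220:420],None,fx=4,fy=4,interpolation=2))
t=cv2.imread("pics/top5.png");cv2.imwrite("pics/z5t.png",cv2.resize(t[140:240,230:370],None,fx=5,fy=5,interpolation=2))
```

```text
tcp_pos [455.57878504  39.2612034  335.80186233]
orientation [[-3.09861681e-01  9.50781637e-01  1.32463536e-04]
 [ 9.50781421e-01  3.09861508e-01  7.31590795e-04]
 [ 6.54537743e-04  3.52635822e-04 -9.99999724e-01]]
contact_force [-0.02726452 -0.07343863 -2.29254706]
finger_gap 13.683674713251254
time 8.25
```

View pics/wrist5.png

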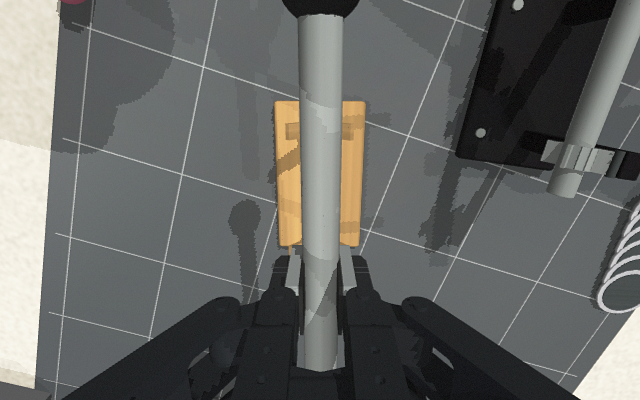

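View pics/z5.png

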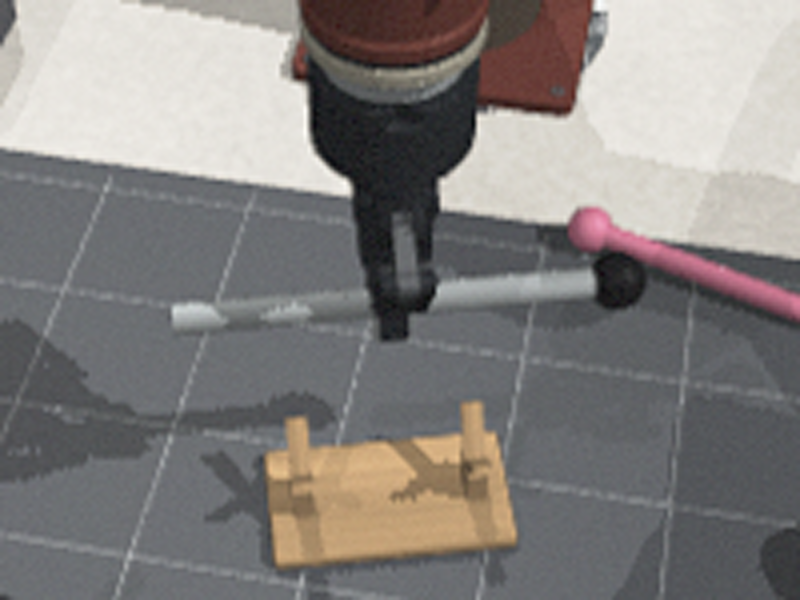

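View pics/z5t.png

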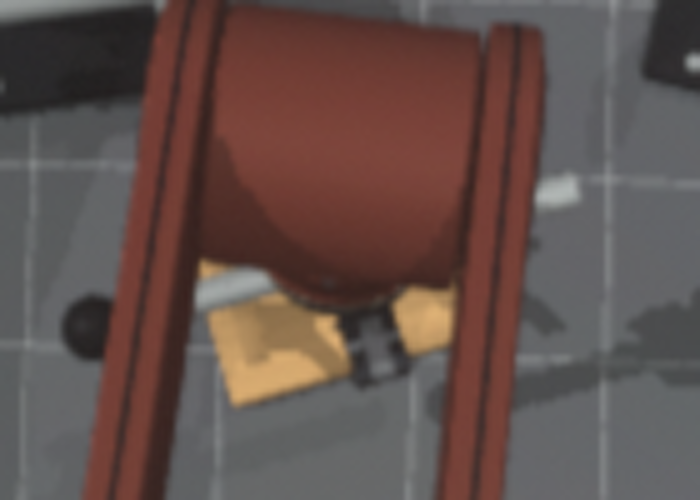

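Run:
```python
from h import *
E=np.load("st5.npy")
S=np.array([220,100])+(np.array([[620,280],[172,318]])+.5)/4-.5
T=np.array([230,140])+(np.array([[88,328],[579,189]])+.5)/5-.5
c0=np.array([455.6,39.3])
def pts(p): # along offset, z, pitch, yaw
    o=c0+0;a=p[3];d=np.array([np.cos(a)*np.cos(p[2]),np.sin(a)*np.cos(p[2]),np.sin(p[2])])
    b=np.array([c0[0],c0[1],p[1]])
    return np.array([b+(p[0]+115)*d,b+(p[0]-110)*d])
f=lambda p:np.concatenate([(proj("scene",pts(p))-S).ravel(),(proj("top",pts(p))-T).ravel()])
r=least_squares(f,[0,181,0,np.radians(108)]);print(r.x[:2],np.degrees(r.x[2:]),r.fun.round(1))
cr=[[-40,70,10],[40,70,10],[40,-70,10],[-40,-70,10]]
W=[[275,101],[365,101],[359.5,246],[280,246]]
for s in (slice(0,2),slice(0,4)):
    p,q=fit([("wrist",E,cr[s],W[s])],[455,38,.3]);print(p[:2],np.degrees(p[2]),q.round(1))
im=cv2.imread("pics/wrist5.png");cv2.imwrite("pics/z6.png",cv2.resize(im[85:270,250:390],None,fx=4,fy=4,interpolation=2)[:600])
```

```text
[1.39495937e-01 1.79492011e+02] [  0.12662487 107.51777581] [-0.8 -0.2  0.1 -0.3  0.5  0.1 -1.1  0.7]
[455.97223075  36.45725572] 18.03434676037226 [-1.6  0.   1.6  0. ]
[455.646156    36.89339596] 17.95926294619946 [-1.7 -0.7  1.5 -0.5  0.6  1.2 -0.6  1.1]
```

View pics/z6.png

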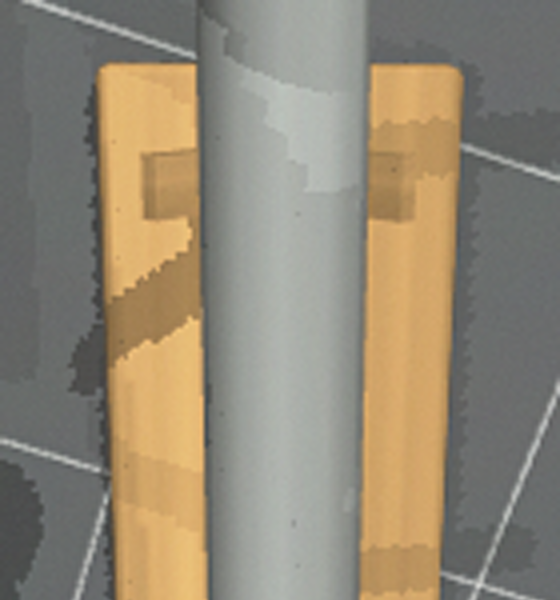

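Call:
carry_out(
  jaw=[10, 10, 10, 10, 10, 10],
  translation=[
    [-2.2, -0.7, 30],
    [0, 0, 40],
    [0, 0, 40],
    [0, 0, 14],
    [0, 0, 4],
    [0, 0, 0],
  ],
  twist=[0, 0, 0, 0, 0, 0],
  grip_force=80,
)

```text
time: 9.15
tcp_pos: [457.3, 34.2, 208.8]
orientation: [[-0.306, 0.952, 0.002], [0.952, 0.306, -0.0], [-0.001, 0.002, -1.0]]
contact_force: [-0.2, -0.2, -1.0]
finger_gap: 13.2
```

Run:
```python
from h import *
st=manip.state()
for n in("wrist","scene"): cv2.imwrite(f"pics/{n}6.png",manip.capture(n))
for k in("tcp_pos","contact_force","finger_gap","time"):print(k,st[k])
s=cv2.imread("pics/scene6.png");cv2.imwrite("pics/z7.png",cv2.resize(s[150:270,230:410],None,fx=4,fy=4,interpolation=2))
```

```text
tcp_pos [457.34510492  34.21335632 208.8321742 ]
contact_force [-0.20506396 -0.23631973 -1.01583237]
finger_gap 13.171741524929391
time 9.15
```

View pics/wrist6.png

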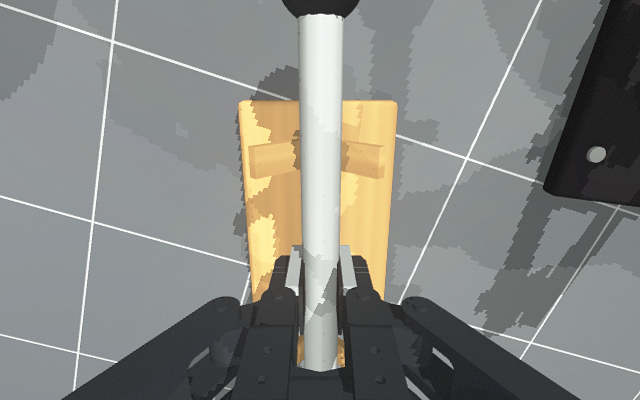

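View pics/z7.png

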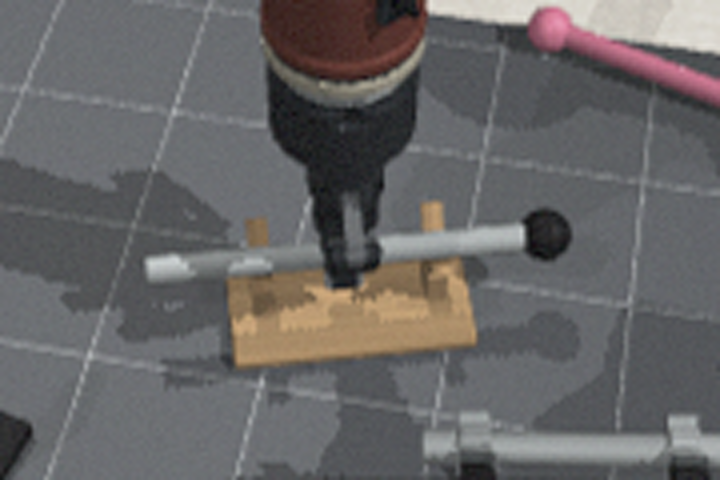

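Run:
```python
from h import *
for i in range(3):
    st=manip.state();print(st["tcp_pos"],st["qvel"].round(2),st["time"]); 
    im=manip.capture("wrist")
E=wristE(st)
cv2.imwrite("pics/w7.png",im);cv2.imwrite("pics/z8.png",cv2.resize(im[80:220,220:420],None,fx=4,fy=4,interpolation=2))
cr=[[-40,70,10],[40,70,10]]
p,q=fit([("wrist",E,cr,[[239,101],[397,101]])],[455,38,.3]);print(p[:2],np.degrees(p[2]),q.round(1))
for y in(36.9,39.3):print(proj("wrist",place([455.6,y-0,np.radians(17.95)],cr+[[-22.5,44,59],[22.5,44,59],[-22.5,56,59],[22.5,56,59]]),E).round(1).tolist())
```

```text
[457.40192487  34.37998286 209.21129006] [ 0.2  -0.31  0.25  0.   -0.09  0.04] 9.25
[457.29207664  34.47193493 209.14045612] [ 0.12 -0.02  0.27 -0.06 -0.16  0.09] 9.3
[457.11489266  34.52316341 208.96129748] [ 0.13  0.19  0.43 -0.02 -0.08  0.09] 9.35
[455.4442616  36.7041002] 17.803984499063247 [-2.8  0.1  2.8  0.1]
[[236.3, 101.0], [399.9, 100.6], [257.6, 179.5], [378.0, 179.1], [255.5, 147.6], [379.8, 147.2]]
[[237.4, 96.1], [401.8, 95.7], [259.2, 173.6], [380.3, 173.2], [257.2, 141.3], [382.2, 140.9]]
```

View pics/z8.png

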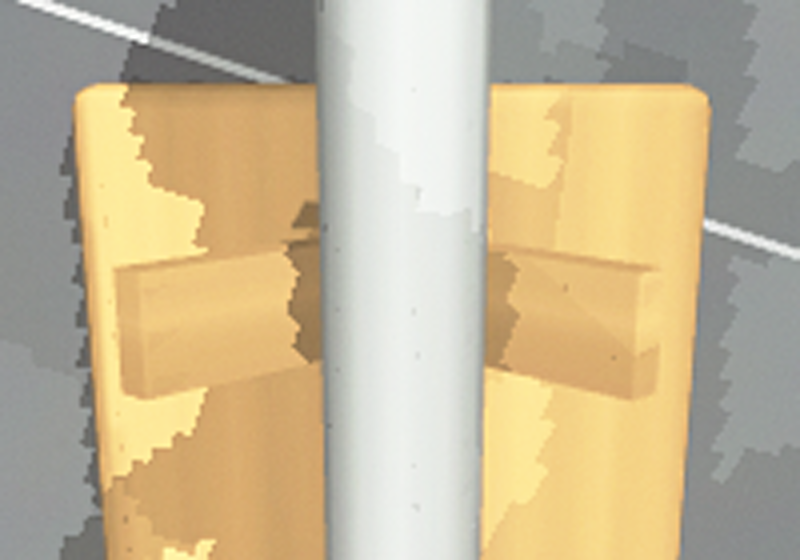

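Call:
carry_out(
  jaw=[10, 10, 10, 10, 10, 10],
  translation=[
    [2.4, -0.9, 0],
    [0, 0, 2],
    [0, 0, 1],
    [0, 0, 1],
    [0, 0, 0],
    [0, 0, 0],
  ],
  twist=[0, 0, 0, 0, 0, 0],
  grip_force=80,
)

```text
time: 10.15
tcp_pos: [455.3, 36.7, 204.9]
orientation: [[-0.306, 0.952, 0.0], [0.952, 0.306, 0.0], [0.0, 0.001, -1.0]]
contact_force: [-4.2, 2.6, 10.9]
finger_gap: 13.7
```

Run:
```python
from h import *
for i in range(3):
    st=manip.state();im=manip.capture("wrist");print(st["tcp_pos"],st["contact_force"],st["finger_gap"],st["time"])
E=wristE(st)
cv2.imwrite("pics/w8.png",im);cv2.imwrite("pics/z9.png",cv2.resize(im[80:220,220:420],None,fx=4,fy=4,interpolation=2))
s=manip.capture("scene");cv2.imwrite("pics/z10.png",cv2.resize(s[150:270,230:410],None,fx=4,fy=4,interpolation=2))
```

```text
[455.29614664  36.68966648 204.9170275 ] [-4.17658692  2.62981878 10.89626063] 13.665519647293898 10.15
[455.27819825  36.705854   204.90309411] [-3.98828635  1.460578   10.76766848] 13.45470744283482 10.2
[455.26949373  36.70053957 204.89000247] [-3.85595793  0.88977005 11.37926744] 12.939567381793072 10.25
```

View pics/z9.png

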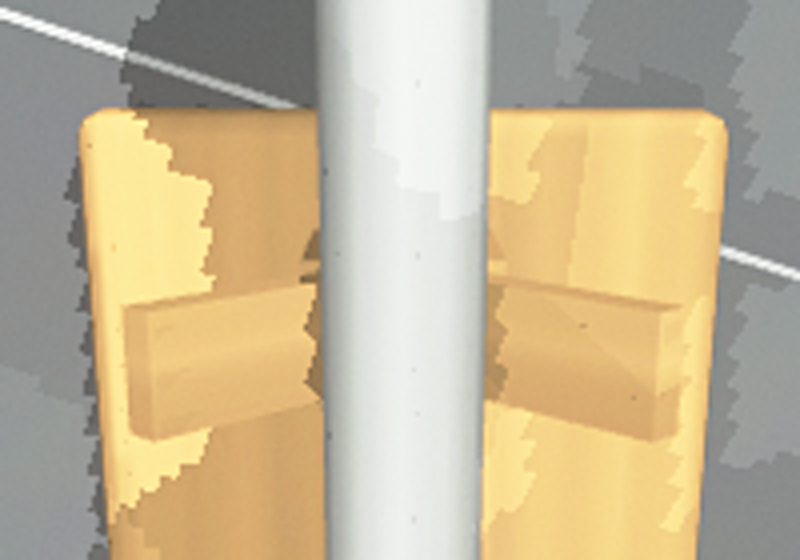

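View pics/z10.png

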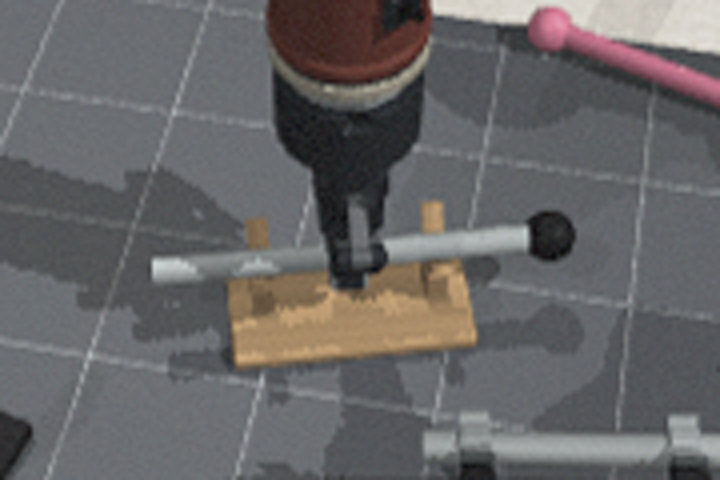

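Call:
carry_out(
  jaw=[17, 19, 22, 26, 32, 40, 50, 60, 60, 60],
  translation=[
    [0, 0, 0],
    [0, 0, 0],
    [0, 0, 0],
    [0, 0, 0],
    [0, 0, 0],
    [0, 0, 0],
    [0, 0, 0],
    [0, 0, 0],
    [0, 0, 0],
    [0, 0, 0],
  ],
  twist=[0, 0, 0, 0, 0, 0, 0, 0, 0, 0],
  grip_force=20,
)

```text
time: 11.6
tcp_pos: [454.8, 36.6, 203.7]
orientation: [[-0.306, 0.952, -0.0], [0.952, 0.306, -0.0], [-0.0, -0.0, -1.0]]
contact_force: [-0.3, -0.1, 0.4]
finger_gap: 59.8
```

Run:
```python
from h import *
st=manip.state();im=manip.capture("wrist");print(st["tcp_pos"],st["contact_force"],st["finger_gap"],st["time"])
cv2.imwrite("pics/w10.png",im)
```

```text
[454.81167511  36.59931062 203.69636729] [-0.32090035 -0.07365824  0.41883072] 59.840078304590186 11.6
```

View pics/w10.png

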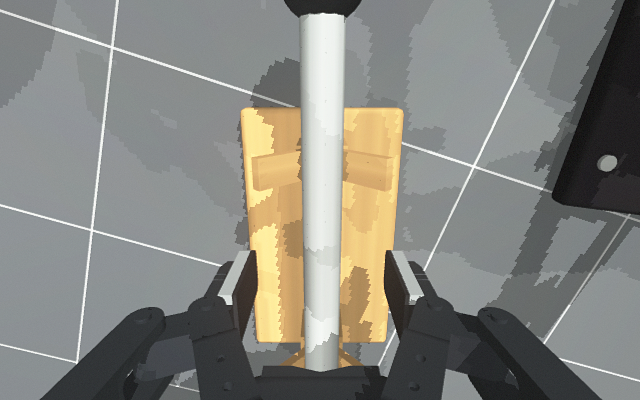

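Call:
carry_out(
  jaw=[70, 70, 70, 70, 70, 70],
  translation=[
    [0, 0, -20],
    [0, 0, -40],
    [0, 0, -50],
    [0, 0, -50],
    [0, 0, -40],
    [0, 0, 0],
  ],
  twist=[0, 0, 0, 0, 0, 0],
)

```text
time: 12.4
tcp_pos: [455.8, 36.5, 407.8]
orientation: [[-0.306, 0.952, 0.008], [0.952, 0.306, -0.001], [-0.003, 0.007, -1.0]]
contact_force: [-0.2, 0.4, -0.2]
finger_gap: 70.1
```

Run:
```python
from h import *
manip.capture("top");manip.capture("top")
st=manip.state();im=manip.capture("wrist");print(st["tcp_pos"],st["contact_force"],st["time"])
np.save("st11.npy",wristE(st));cv2.imwrite("pics/w11.png",im)
s=manip.capture("scene");cv2.imwrite("pics/scene11.png",s);cv2.imwrite("pics/z11.png",cv2.resize(s[150:270,230:410],None,fx=4,fy=4,interpolation=2))
```

```text
[454.72109917  36.57345459 403.65600699] [ 0.58826973 -0.39318598  0.06859032] 12.5
```

View pics/w11.png

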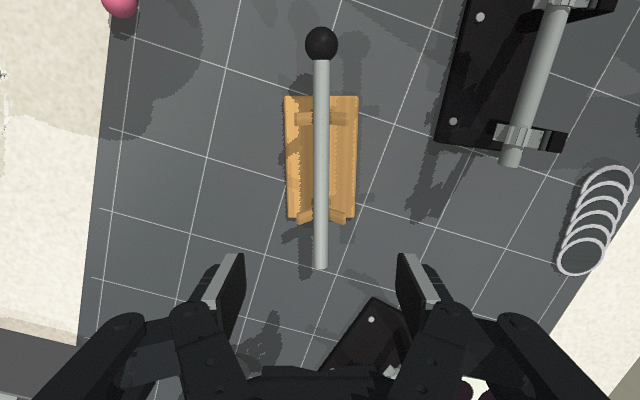

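View pics/z11.png

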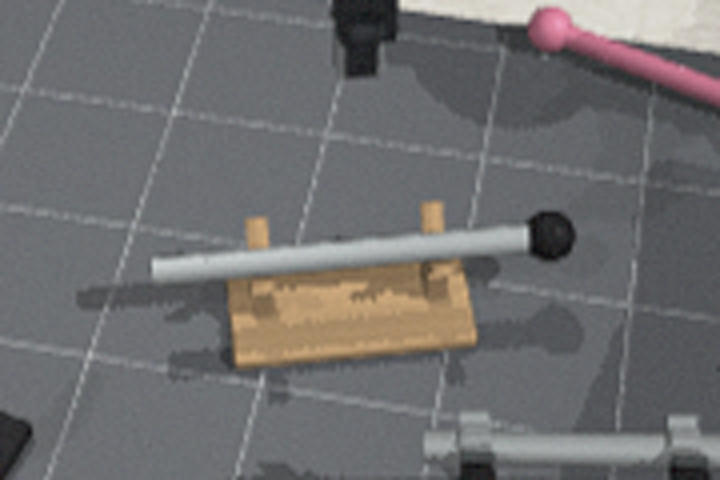

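Lever lies in both notches; check the centring in numbers.

Run:
```python
from h import *
E=np.load("st11.npy");im=cv2.imread("pics/w11.png")
L=[[0,115,48],[0,-110,56]]
p,r=fit([("wrist",E,L,[[321,43.5],[320.5,269.5]])],[455,37,.3]);print("lever",p[:2],np.degrees(p[2]),r.round(1))
q,r=fit([("wrist",E,[[-40,70,10],[40,70,10],[-40,-70,10]],[[285,96],[358.5,96],[287.5,217.5]])],[455,37,.3]);print("cradle",q[:2],np.degrees(q[2]),r.round(1))
print(place(-q*[0,0,1],[[*(p-q)[:2],0]]))
cv2.imwrite("pics/z12.png",cv2.resize(im[20:280,260:380],None,fx=2.3*1,fy=2.3,interpolation=2))
s=cv2.imread("pics/scene11.png")
S=np.array([230,150])+(np.array([[550,236],[154,269]])+.5)/4-.5
p,r=fit([("scene",None,[[0,115,48],[0,-110,48]],S)],[455,37,.3]);print("lever scene",p[:2],np.degrees(p[2]),r.round(1))
C_=np.array([230,150])+(np.array([[237,362],[476,341],[462,262]])+.5)/4-.5
q,r=fit([("scene",None,[[40,-70,8],[40,70,8],[-40,70,10]],C_)],[455,37,.3]);print("cradle scene",q[:2],np.degrees(q[2]),r.round(1))
```

```text
lever [454.9694331   36.51684504] 17.69401325410153 [-0.   0.5  0.  -0.8]
cradle [456.08584655  36.18935721] 17.501998366567722 [-1.1 -0.5  1.5 -0.1 -0.1  1.4]
[[-0.96624234  0.6480764   0.        ]]
lever scene [453.95536797  38.84637972] 17.08782533531505 [ 0.1 -0.  -0.1  0. ]
cradle scene [455.47919018  40.55165719] 15.725861016882298 [-0.8  0.1  0.9  1.2 -0.  -7.4]
```

View pics/z12.png

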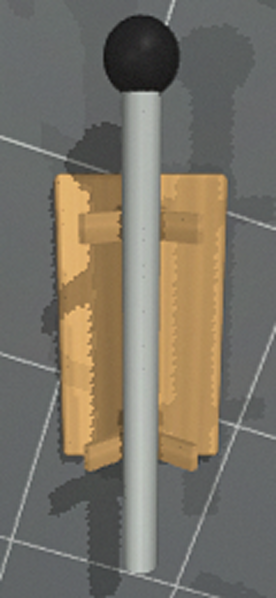

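```bash
python3 -c "
from cell import manip
print(manip.job_done())"
```

```text
the job is handed in; nothing more can be done
None
```

I snapped the lever straight forward out of its clips, laid it in both notches of the cradle with the ball towards the robot's left, let go, and raised the gripper about 200 mm clear. The job was handed in at about 12.5 s.

- **Resting:** the wrist and scene views show the lever level in both notches. The contact force after release was about 0 N.
- **Centring:** the wrist camera puts the lever about 1 mm off centre across and 0.6 mm along the cradle, with yaw matching within 0.2°.
- **Other things:** the plain bar still shows in its own clips, and I did not touch the pink look-alike.
- **Check that disagreed:** the last scene-camera fit of the cradle was poor (7 px residual), probably because I misread one corner, so I ignored it. Against the first scene fit of the cradle, the scene fit of the lever is about 0.8 mm off in y and 2.7 mm in x.
- **Reading I couldn't explain:** the finger opening read 13–14 mm on the 16 mm bar throughout the carry, but the grip held without any slip visible in the pictures.

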